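# Close up the tea chest with the fingertips

## Robot

A 6-joint arm with a two-finger parallel gripper is mounted at the origin on a cart in front of the work surface, level with it; the furniture and walls round the work are solid. World frame = base frame: x ahead of the robot, y to its left, z up, the work surface at z = 0. Lengths are in m, angles in rad, forces in N, time in s.
With the tool pointing down it reaches from about 0.4 to 0.925 m from the base axis. Payload 12.5 kg.
Tool frame: the origin (TCP) lies midway between the tips of the shut fingers; the grasp point (between the pads) lies 19 mm behind it (robot.grip_depth is the distance from the TCP to the grasp point, in m); z points along the fingers, y is the line along which they close (so a half turn about z gives the same grasp; the last joint's range is limited). The gripper opens to 95 mm and grips with 3 to 60 N. Pads are 20 mm wide; open, the fingers measure 119 mm over their backs; the gripper's body (75 mm by 180 mm) begins 59 mm behind the grasp point.
Start: joints at [-1.277, 0.491, 1.559, -0, 1.092, -0.106], TCP at [0.243, -0.576, 0.215] pointing down, gripper open.
Joint ranges: [-3.1, 3.1], [-0.84, 2.19], [0.05, 2.79], [-1.13, 4.28], [0.06, 2.93], [-2.69, 2.69]. Speed limits (rad/s): [2.22, 2.22, 2.79, 3.14, 3.14, 3.14].

## Interface

Orientations are given as a unit quaternion [x, y, z, w].
In Python, from rig import robot, viewer gives the robot as it stands.
- The arm moves only by the tool arm_command, never from a script. Its argument "targets" is a list of rows, each a list of 3 entries, a list of its own where there are three numbers: the shift along the world's x, y, z normalised to -1 to 1, where 1 is 0.05 m, then the turn, a rotation vector about the world's x, y, z normalised to -1 to 1, where 1 is 90 degrees, then the finger opening in mm, from 0 to 95.1. A call has exactly 8 rows; each row shifts and turns the commanded pose from where the row before left it; what a row does not reach is not made up. A row lasts 1/10 s, in which the tool goes at most 50 mm and 8.59 degrees, less where a joint would pass 70% of its speed; a pose out of reach is approached as far as the arm can. A call with a number of a shift or a turn outside -1 to 1 is refused whole. A call with a gripper value outside its range is refused whole. The fingers move at their own pace and stop on an object; "grip_force" is the grip in N (left out, the last holds). Time passes only in rows, so rows that do not move let the fingers close, or fill a call up. It gives the time, the measured TCP pose, the force, the opening and the grip force at its end, in the units of the state.
- robot.sense(): the state, without advancing time (a new reading comes with each control period).
- viewer.get_image(name): name is "scene" or "top" or "wrist"; returns a dict with "color" (420x560x3 uint8, red, green, blue), "depth" (420x560 float32, m along the optical axis (not along the pixel's ray), 0 where there is no reading), "vfov" (degrees; the focal length in pixels is half the picture's height over the tangent of half this angle, whatever the lens; pixels are square), "cx", "cy" (the principal point, pixels), "position" and "orientation" of the camera in the world. Camera axes: x right, y down, z forward; pixel columns grow to the right and rows downward; lengths in m; the calibration is good to about 2 mm. A picture is of the moment at which its call begins.
- robot.sign_off(): hands the job in; it is judged then, once.
The state is a dict: "time": time; "q": joint angles; "joint_vel": joint speeds; "joint_torque": joint torques, N m; "eef_pos": TCP position; "tool_rot": TCP orientation; "contact_force": force on the tool from outside, world axes, zero at the start; "torque": the same for the moment, N m; "width": finger opening in m; "finger_force": force on a finger pad.
Only numpy, scipy, OpenCV 4.12 (cv2) and the standard library are available. Lean on these libraries where they do the work, as an engineer would, in place of code of your own. Each camera call takes 0.05 s, during which the arm holds its last target. There are 200 camera calls.

## Task

Close up the little wooden tea chest: with the fingertips, tip the open lid of the clip-top glass jar over until it lies shut, and only then, because the open lid will not go in under the chest's top, push the jar's drawer in; in the end both drawers must be fully home, with both jars still standing in them. Push only: do not lift, carry or tip over either jar, and leave the teaspoon on the chest and the other things on the worktop where they are.

Things in the scene. Friction and masses are not known exactly. Their poses are not given: they have to be found in the camera images.
- tea_chest: Low wooden chest that stands fixed on the worktop, 175 deep (x) x 256 wide (y) x 104 high; two drawers side by side in its face. Wall cabinets hang above and behind it, the lowest 450 mm over the worktop to the left of it. Origin: centre of its underside; its x axis points from its face into the chest, horizontally (the direction in which the drawers close), y to the left as seen from the robot; the face lies at x = -87.5 mm.
- left_drawer (a joint): How far the left drawer (robot's left, centred at y = +61.5 mm of the chest) is pulled out, m: 0 = fully home, grows as it opens, at most 0.148. It stays where it is left and takes a few newtons to push. Its box is open at the top: inner floor 12 mm above the worktop, sides 57 mm, inner width 101 mm, inner length 152 mm.
- right_drawer (a joint): The same for the right drawer (centred at y = -61.5 mm of the chest).
- left_front (a point): Point on the outer face of the left drawer's front, on its middle line, 70 mm above the worktop; moves with the drawer; its axes are the chest's. The front is a wooden panel 122 wide, 12 thick, from 4 to 90 mm above the worktop. A brass knob (18 across, standing out 20 mm) sits on its middle line 30 mm above the worktop, so the panel is free to push above 42 mm.
- right_front (a point): The same point on the front of the right drawer.
- clip_jar: Loose clip-top glass jar of brown sugar with a glass lid, 62 across, 70 high when shut, 0.28 kg; stands on the floor of one of the two drawers (either one), in the pulled-out part. Origin: centre of its underside, z up; its x axis points to the side where the lid's hinge is: hinge line along y at x = +34 mm, 53 mm above the origin. The hinge side faces the front of the drawer or up to about 70 degrees to either side of that, never the chest.
- clip_jar_lid (a joint): Angle of the jar's lid (54 across, 8 thick), rad: 0 = shut, flat on the jar; 1.6 = upright over the hinge, where it spans 60 to 114 mm above the jar's origin, its back 50 mm to the hinge side of the jar's axis. It starts swung back; pushed at its back to the jar's -x side it turns easily and below about 1.1 falls shut within a second. Pushed fast it makes the jar slide.
- honey_jar: Loose honey jar with a screw cap, 58 across, 68 high; stands in the other drawer and rides along in it. Origin: centre of its underside.
- teaspoon: Loose steel teaspoon, 130 long, lying across the chest's top towards the back. Origin: centre of its underside.
- teacup: Loose white teacup with a handle, 91 x 122 x 72 high, on the worktop to the left. Origin: centre of its underside.
- sugar_bowl: Loose white sugar bowl, 67 across, 40 high, on the worktop to the right. Origin: centre of its underside.
There are look-alikes about, which are no part of the job. Of the things that look like the honey_jar, the smallest one is meant.

How it is judged:
On the way, in this order (a step that is already met when the one before it is completed fails the run):
1. the glass jar's lid lies shut (value of joint clip_jar_lid below 0.1 rad), for 0.2 s.
2. both drawers are fully home (value of joint each of left_drawer, right_drawer below 0.005 m), for 0.2 s.
At the end, for the whole second after the job is handed in: The jar's lid is shut (under 0.1 rad), both drawers are within 5 mm of fully home, and both jars stand upright (within 0.15 rad) and at rest on the drawer floors inside the chest (all of step 2 and value of joint clip_jar_lid below 0.1 rad and x of each of clip_jar, honey_jar in the frame of tea_chest above -0.0875 m and height (world z) of each of clip_jar, honey_jar below 0.02 m and angle between each of clip_jar, honey_jar's own z axis and vertical below 0.15 rad and linear speed of each of clip_jar, honey_jar below 0.02 m/s); the robot touches nothing.
It fails at once if the jar goes in under the chest's top with its lid still open (x of clip_jar in the frame of tea_chest above -0.095 m and value of joint clip_jar_lid above 0.4 rad).
It fails at once if a jar is lifted off the floor of its drawer (height (world z) of any of clip_jar, honey_jar above 0.025 m).
It fails at once if a jar is tipped over (angle between any of clip_jar, honey_jar's own z axis and vertical above 0.5 rad).
It fails at once if the teaspoon, teacup or sugar bowl is moved by more than 30 mm (distance of any of teaspoon, teacup, sugar_bowl from where it was at the start of the episode above 0.03 m).
It also fails if it takes over 64 s, if anything falls off the work surface, if the arm or the gripper's body presses on something with over 40 N, if the wrist force passes 120 N, or if a joint passes its speed limit or range.

## Working session

There is one attempt and no reset: what is moved stays moved. The work goes in short steps, Python scripts to look and compute and a tool call to move; the robot and the scene stay as the last step left them, time stands still between calls to the robot, and variables do not carry over. Pictures are saved under pics/ and viewed, at most 10 in all, crops included, and the job is handed in when it is done.

Besides the shell and the picture viewer there is one more tool, called after "Request:" by a JSON object that holds its "name" and its "arguments", one argument or row to a line. arm_command: Moves the arm, as the interface text tells. Its arguments: {"type":"object","properties":{"targets":{"type":"array","items":{"type":"array"}},"grip_force":{"type":"number"}},"required":["targets"]}

```bash
mkdir -p pics; cat > h.py <<'E'
import numpy as np,cv2
from scipy.spatial.transform import Rotation as R
from rig import robot,viewer
def get(n,f=None):
    im=viewer.get_image(n)
    if f: cv2.imwrite('pics/'+f,im['color'][...,::-1])
    return im
def pts(im):
    d=im['depth'];h,w=d.shape;f=h/2/np.tan(np.radians(im['vfov'])/2)
    v,u=np.mgrid[:h,:w]
    p=np.stack([(u-im['cx'])/f*d,(v-im['cy'])/f*d,d],-1)
    return p@R.from_quat(im['orientation']).as_matrix().T+np.array(im['position'])
E
python3 - <<'E'
from h import *
a=get('scene','s1.png');b=get('top','t1.png')
np.savez('m1.npz',s=pts(a),t=pts(b),sd=a['depth'],td=b['depth'])
for i in(a,b):print(i['position'],i['orientation'],i['vfov'],(i['depth']==0).mean())
print(robot.sense())
E
```

```text
[-0.35778273  0.46081978  0.62303492] [-0.40666198  0.73972064 -0.46819809  0.26120865] 51.48828617750059 0.004034863945578232
[ 0.39237889 -0.12082106  1.06618686] [ 0.70896213 -0.69928809  0.06099395 -0.06818064] 55.718518283884066 0.004064625850340136
{'time': 0.1, 'q': array([-1.27663913e+00,  4.91496291e-01,  1.55936567e+00, -4.96684924e-07,
        1.09167945e+00, -1.05618722e-01]), 'joint_vel': array([ 8.45172748e-04, -1.88674248e-03, -2.58392605e-03,  3.29229199e-05,
       -4.75243853e-04,  3.21715754e-05]), 'joint_torque': array([ 5.53654914e-03, -6.13622975e+01, -2.58606470e+01,  6.94969716e-02,
        4.70358494e-02, -5.09983863e-05]), 'eef_pos': array([ 0.24320979, -0.5755229 ,  0.2141299 ]), 'tool_rot': array([ 9.80088698e-01,  1.98559610e-01, -4.48724114e-05, -4.72251187e-04]), 'contact_force': array([ 0.68087505,  0.56703337, -0.02475873]), 'torque': array([ 0.01365362, -0.0187069 ,  0.01397864]), 'finger_force': 0.0, 'width': 0.09534609809439869}
```

View pics/s1.png

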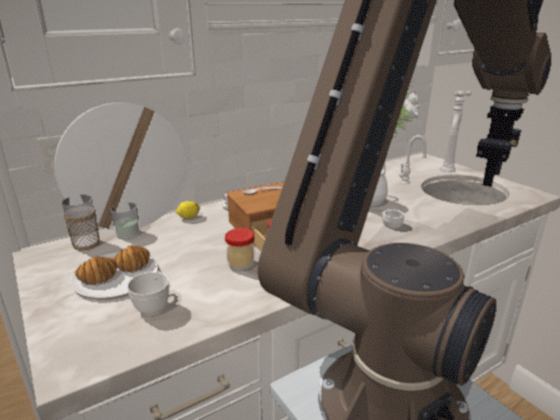

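View pics/t1.png

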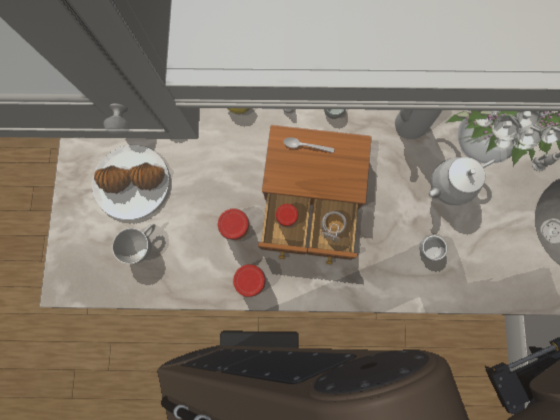

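The top view shows the chest at about (318,165), with the honey jar at (288,215) in the left drawer and the clip jar at (333,222) in the right. Two larger honey look-alikes stand at (233,223) and (249,281), and the sugar bowl is at (433,248). Next I'll measure and zoom in.

```bash
python3 - <<'E'
from h import *
m=np.load('m1.npz');t=m['t'];c=cv2.imread('pics/t1.png')
x,y,z=np.moveaxis(t,-1,0)
roi=np.zeros(z.shape,bool);roi[110:215,250:385]=1
k=(abs(z-.104)<.006)&roi
n,l,s,_=cv2.connectedComponentsWithStats(k.astype(np.uint8));i=1+s[1:,4].argmax()
p=t[l==i][:,:2]
r=cv2.minAreaRect(p.astype(np.float32));print('top',r,cv2.boxPoints(r).tolist())
roi[:]=0;roi[185:265,250:370]=1
for lo,hi in((.08,.097),(.06,.09),(.1,.15),(.13,.17)):
    k=(z>lo)&(z<hi)&roi
    n,l,s,ce=cv2.connectedComponentsWithStats(k.astype(np.uint8))
    for j in range(1,n):
        if s[j,4]>8:
            q=t[l==j];print(lo,hi,s[j],ce[j].round(),q.mean(0).round(4),q.min(0).round(4),q.max(0).round(4))
cv2.imwrite('pics/t1c.png',cv2.resize(c[180:270,250:370],None,fx=6,fy=6,interpolation=cv2.INTER_CUBIC))
E
```

```text
top ((0.6891541481018066, -0.19513581693172455), (0.26014792919158936, 0.17969825863838196), 83.84829711914062) [[0.5858834981918335, -0.3148324191570282], [0.7645469903945923, -0.33408913016319275], [0.7924247980117798, -0.0754392147064209], [0.613761305809021, -0.05618250370025635]]
0.08 0.097 [276 204  22  21 188] [287. 214.] [ 0.5617 -0.1202  0.0816] [ 0.5355 -0.1465  0.08  ] [ 0.5872 -0.0937  0.0888]
0.08 0.097 [258 242 100  16 509] [307. 249.] [ 0.4726 -0.1722  0.0895] [ 0.4555 -0.294   0.08  ] [ 0.4897 -0.0508  0.0949]
0.06 0.09 [276 203  22  23 400] [287. 214.] [ 0.5607 -0.1204  0.0798] [ 0.5341 -0.1471  0.0655] [ 0.5905 -0.0936  0.0888]
0.06 0.09 [323 211  23  24 177] [334. 222.] [ 0.5453 -0.2411  0.0678] [ 0.5146 -0.2696  0.0601] [ 0.5741 -0.2131  0.0744]
0.06 0.09 [258 242  99  16 351] [306. 250.] [ 0.4708 -0.1704  0.0838] [ 0.4556 -0.2916  0.0602] [ 0.4897 -0.0508  0.09  ]
0.1 0.15 [ 262  185  106   19 1360] [322. 192.] [ 0.6152 -0.2076  0.1042] [ 0.5875 -0.3196  0.1   ] [ 0.6337 -0.0581  0.1094]
0.1 0.15 [320 223  22  18 129] [331. 234.] [ 0.5073 -0.2279  0.1212] [ 0.4947 -0.2528  0.1004] [ 0.5324 -0.2021  0.1388]
0.13 0.17 [327 224   6  11  12] [330. 229.] [ 0.5176 -0.2224  0.1337] [ 0.5059 -0.2282  0.1315] [ 0.5297 -0.2163  0.1364]
```

View pics/t1c.png

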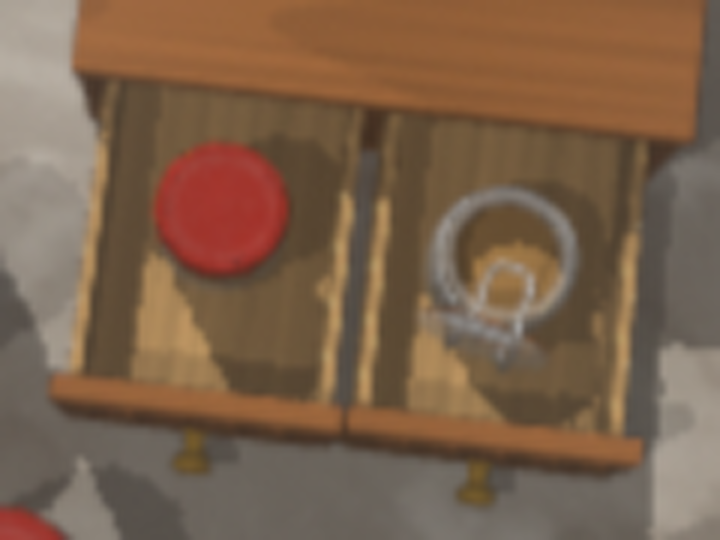

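The crop shows the lid swung back upright, with its edge running from (425,315) to (540,355). So the hinge direction is about (-0.945, 0.33) in world, and the jar centre is about (0.545, -0.241). I'll move in front of the lid with the fingers shut.

Request:
{"name": "arm_command", "arguments": {
  "targets": [
    [[0.4,0.7,0],[0,0,-0.04],0],
    [[0.4,0.7,0],[0,0,-0.04],0],
    [[0.4,0.7,0],[0,0,-0.04],0],
    [[0.4,0.7,0],[0,0,-0.04],0],
    [[0.4,0.7,0],[0,0,-0.04],0],
    [[0.4,0.7,0],[0,0,-0.04],0],
    [[0.4,0.7,0],[0,0,-0.04],0],
    [[0.4,0.7,0],[0,0,-0.04],0]
  ]
}}

```text
time: 0.9
eef_pos: [0.4038, -0.2942, 0.2145]
tool_rot: [0.999, -0.053, -0.0, -0.0]
contact_force: [0.4, -1.9, -0.2]
width: 0.0364
finger_force: 0.0
```

Request:
{"name": "arm_command", "arguments": {
  "targets": [
    [[0.3,0.4,0],[0,0,0],0],
    [[0.3,0.4,0],[0,0,0],0],
    [[0.3,0.4,0],[0,0,0],0],
    [[0.2,0.3,0],[0,0,0],0],
    [[0,0.1,0],[0,0,0],0],
    [[0,0,0],[0,0,0],0],
    [[0,0,0],[0,0,0],0],
    [[0,0,0],[0,0,0],0]
  ]
}}

```text
time: 1.7
eef_pos: [0.4579, -0.2164, 0.2147]
tool_rot: [0.999, -0.052, -0.0, 0.0]
contact_force: [-0.2, -0.3, 0.8]
width: 0.0008
finger_force: 0.0
```

```bash
python3 - <<'E'
from h import *
a=get('wrist','w1.png');np.savez('w1.npz',t=pts(a))
s=robot.sense();print(s['eef_pos'],R.from_quat(s['tool_rot']).as_matrix().round(2),s['time'],s['contact_force'])
t=pts(a);z=t[...,2];x=t[...,0];y=t[...,1]
k=(z>.095)&(z<.15)&(x>.48)&(x<.56)&(y<-.18)&(y>-.3)
q=t[k];print(len(q))
for lo in np.arange(.095,.15,.01):
    w=q[(q[:,2]>=lo)&(q[:,2]<lo+.01)]
    if len(w)>5:print(lo.round(3),len(w),w.mean(0).round(4),w.min(0).round(4),w.max(0).round(4))
E
```

```text
[ 0.45792489 -0.21639526  0.21467143] [[ 0.99 -0.1  -0.  ]
 [-0.1  -0.99 -0.  ]
 [-0.    0.   -1.  ]] 1.75 [ 0.44336749 -0.37235056  0.25236905]
979
0.095 49 [ 0.509  -0.2259  0.0998] [ 0.4973 -0.2522  0.0952] [ 0.5186 -0.2008  0.1049]
0.105 97 [ 0.5079 -0.2237  0.111 ] [ 0.4961 -0.2521  0.1052] [ 0.5183 -0.2008  0.115 ]
0.115 329 [ 0.5072 -0.2256  0.121 ] [ 0.4969 -0.2481  0.115 ] [ 0.5171 -0.2052  0.125 ]
0.125 387 [ 0.5114 -0.2281  0.13  ] [ 0.4985 -0.2425  0.125 ] [ 0.5324 -0.2142  0.135 ]
0.135 117 [ 0.527  -0.2334  0.1357] [ 0.5088 -0.2423  0.135 ] [ 0.5328 -0.2226  0.1379]
```

View pics/w1.png

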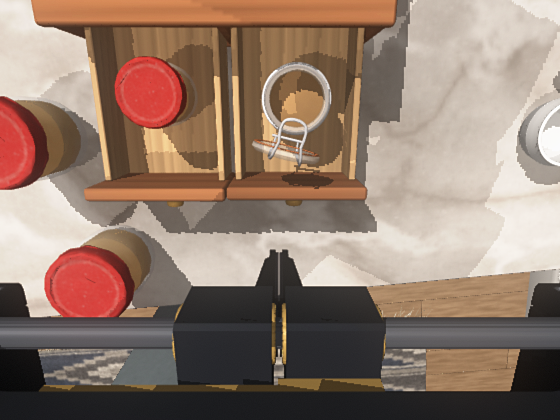

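The wrist view shows the lid on edge at about (287,152), with the jar rim at (296,97), and the fingers straight in front of it. I'll lower and push slowly.

Request:
{"name": "arm_command", "arguments": {
  "targets": [
    [[0,0,-0.5],[0,0,0],0],
    [[0,0,-0.5],[0,0,0],0],
    [[0,0,-0.5],[0,0,0],0],
    [[0,0,-0.4],[0,0,0],0],
    [[0,0,-0.16],[0,0,0],0],
    [[0.1,0,0],[0,0,0],0],
    [[0.1,-0.02,0],[0,0,0],0],
    [[0.1,-0.03,0],[0,0,0],0]
  ]
}}

```text
time: 2.55
eef_pos: [0.4743, -0.2187, 0.1127]
tool_rot: [0.999, -0.051, 0.001, 0.001]
contact_force: [-0.6, -0.4, 0.0]
width: 0.0003
finger_force: 0.0
```

Request:
{"name": "arm_command", "arguments": {
  "targets": [
    [[0.1,-0.03,0],[0,0,0],0],
    [[0.08,-0.03,0],[0,0,0],0],
    [[0.08,-0.03,0],[0,0,0],0],
    [[0.08,-0.03,0],[0,0,0],0],
    [[0.08,-0.03,0],[0,0,0],0],
    [[0.08,-0.03,0],[0,0,0],0],
    [[0.08,-0.03,0],[0,0,0],0],
    [[0.08,-0.03,0],[0,0,0],0]
  ]
}}

```text
time: 3.35
eef_pos: [0.5066, -0.2304, 0.1116]
tool_rot: [0.999, -0.051, -0.0, 0.0]
contact_force: [-0.9, -0.3, -0.5]
width: 0.0005
finger_force: 0.1
```

```bash
python3 - <<'E'
from h import *
a=get('wrist','w2.png')
s=robot.sense();print(s['eef_pos'],s['time'],s['contact_force'])
E
```

```text
[ 0.50712495 -0.23059633  0.11163325] 3.4 [ 0.12932781 -0.4649795  -0.37356706]
```

View pics/w2.png

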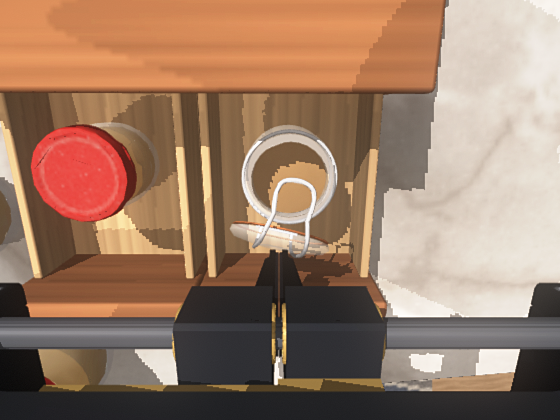

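The fingertips at (280,252) are at the lid's back and the lid at (280,237) is starting to turn. The jar hasn't moved visibly, so I'll keep pushing.

Request:
{"name": "arm_command", "arguments": {
  "targets": [
    [[0.08,-0.03,0],[0,0,0],0],
    [[0.08,-0.03,0],[0,0,0],0],
    [[0.08,-0.03,0],[0,0,0],0],
    [[0.08,-0.03,0],[0,0,0],0],
    [[0.08,-0.03,0],[0,0,0],0],
    [[0.08,-0.03,0],[0,0,0],0],
    [[0.08,-0.03,0],[0,0,0],0],
    [[0.06,-0.02,0],[0,0,0],0]
  ]
}}

```text
time: 4.2
eef_pos: [0.5377, -0.2419, 0.1117]
tool_rot: [0.999, -0.051, 0.0, 0.0]
contact_force: [0.4, 0.7, 0.7]
width: 0.0004
finger_force: 0.0
```

Request:
{"name": "arm_command", "arguments": {
  "targets": [
    [[0.06,-0.02,0],[0,0,0],0],
    [[0.06,-0.02,0],[0,0,0],0],
    [[0,0,0],[0,0,0],0],
    [[0,0,0],[0,0,0],0],
    [[0,0,0],[0,0,0],0],
    [[0,0,0],[0,0,0],0],
    [[0,0,0],[0,0,0],0],
    [[0,0,0],[0,0,0],0]
  ]
}}

```text
time: 5.0
eef_pos: [0.5433, -0.2437, 0.1117]
tool_rot: [0.999, -0.051, 0.0, 0.0]
contact_force: [0.7, -0.5, 0.1]
width: 0.0003
finger_force: 0.0
```

```bash
python3 - <<'E'
from h import *
a=get('wrist','w3.png')
s=robot.sense();print(s['eef_pos'],s['time'],s['contact_force'])
E
```

```text
[ 0.54324673 -0.24372092  0.1116823 ] 5.05 [-0.4577701  -0.09696004 -1.41550101]
```

View pics/w3.png

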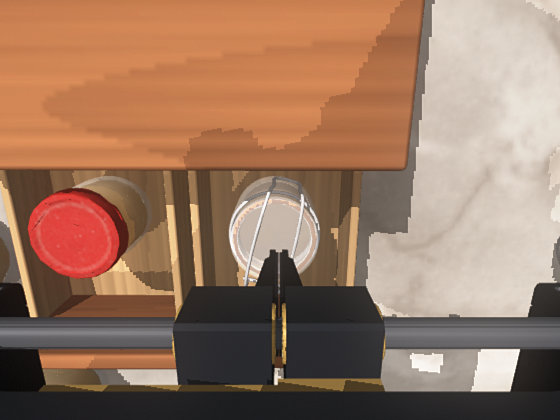

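The lid lies flat on the jar at (275,230). I'll retreat and check the lid angle by depth.

Request:
{"name": "arm_command", "arguments": {
  "targets": [
    [[-0.1,0.02,0.3],[0,0,0],0],
    [[-0.4,0.05,0.2],[0,0,0],0],
    [[-0.5,0.06,0],[0,0,0],0],
    [[-0.5,0.06,0],[0,0,0],0],
    [[-0.5,0.06,0],[0,0,0],0],
    [[-0.5,0.06,0],[0,0,0],0],
    [[-0.1,0,0],[0,0,0],0],
    [[0,0,0],[0,0,0],0]
  ]
}}

```text
time: 5.85
eef_pos: [0.4133, -0.2286, 0.1377]
tool_rot: [0.999, -0.052, 0.001, 0.0]
contact_force: [0.9, 0.6, -0.3]
width: 0.0003
finger_force: 0.0
```

```bash
cat > st.py <<'E'
from h import *
X=np.array([.994,-.107]);Y=np.array([.107,.994]);F=np.array([.600,-.1855])
def st(n,f):
    t=pts(get(n,f));d=t[...,:2]-F;u=d@X;v=d@Y;z=t[...,2]
    for nm,c in(('L',.0615),('R',-.0615)):
        k=(abs(v-c)<.045)&(u<-.005)&(u>-.2)&(z>.084)&(z<.096);w=u[k]
        if len(w)>20:print(n,nm,'front u',np.percentile(w,[1,50,99]).round(4),len(w))
        k=(abs(v-c)<.045)&(u<-.01)&(u>-.115)&(z>.068)&(z<.14);q=t[k]
        if len(q)>20:
            A=np.c_[q[:,:2],np.ones(len(q))];s=np.linalg.lstsq(A,q[:,2],rcond=None)[0]
            print(nm,'jar top',np.c_[u[k],v[k]].mean(0).round(4),np.percentile(q[:,2],[1,50,99]).round(4),'slope',s[:2].round(3),len(q))
E
python3 - <<'E'
from st import *
st('wrist','w4.png');st('top','t4.png')
s=robot.sense();print(s['eef_pos'],s['time'],s['contact_force'])
E
```

```text
wrist L front u [-0.1991 -0.1276 -0.1213] 3241
L jar top [-0.0538  0.0589] [0.0701 0.0799 0.082 ] slope [0.038 0.048] 5449
wrist R front u [-0.1314 -0.1255 -0.12  ] 2891
R jar top [-0.0557 -0.0602] [0.0695 0.0783 0.0821] slope [ 0.052 -0.004] 5655
top L front u [-0.198  -0.1286 -0.0425] 192
L jar top [-0.0461  0.0605] [0.0723 0.0798 0.0843] slope [0.011 0.001] 398
R jar top [-0.047  -0.0593] [0.0694 0.0783 0.0831] slope [-0.006 -0.034] 343
[ 0.4142598  -0.22873689  0.13723444] 5.95 [ 0.43817046  0.25365884 -0.12672474]
```

The lid is flat and both fronts are about 0.13 m out. Next I'll lower in front of the right drawer and push.

Request:
{"name": "arm_command", "arguments": {
  "targets": [
    [[0,0,-0.4],[0,0,0],0],
    [[0,0,-0.4],[0,0,0],0],
    [[0,0,-0.4],[0,0,0],0],
    [[0,0,-0.26],[0,0,0],0],
    [[0.1,-0.01,0],[0,0,0],0],
    [[0.2,-0.02,0],[0,0,0],0],
    [[0.2,-0.02,0],[0,0,0],0],
    [[0.1,-0.01,0],[0,0,0],0]
  ]
}}

```text
time: 6.75
eef_pos: [0.4451, -0.2316, 0.0644]
tool_rot: [0.999, -0.051, 0.001, 0.001]
contact_force: [0.7, -0.2, -0.2]
width: 0.0004
finger_force: 0.0
```

Request:
{"name": "arm_command", "arguments": {
  "targets": [
    [[0.06,-0.01,0],[0,0,0],0],
    [[0.06,-0.01,0],[0,0,0],0],
    [[0.06,-0.01,0],[0,0,0],0],
    [[0.08,-0.01,0],[0,0,0],0],
    [[0.08,-0.01,0],[0,0,0],0],
    [[0.1,-0.01,0],[0,0,0],0],
    [[0.1,-0.01,0],[0,0,0],0],
    [[0.1,-0.01,0],[0,0,0],0]
  ]
}}

```text
time: 7.55
eef_pos: [0.4757, -0.2353, 0.0636]
tool_rot: [0.999, -0.051, -0.0, 0.0]
contact_force: [-1.1, -0.2, 1.3]
width: 0.0003
finger_force: 0.7
```

Request:
{"name": "arm_command", "arguments": {
  "targets": [
    [[0.1,-0.01,0],[0,0,0],0],
    [[0.1,-0.01,0],[0,0,0],0],
    [[0.1,-0.01,0],[0,0,0],0],
    [[0.1,-0.01,0],[0,0,0],0],
    [[0.1,-0.01,0],[0,0,0],0],
    [[0.1,-0.01,0],[0,0,0],0],
    [[0.1,-0.01,0],[0,0,0],0],
    [[0.1,-0.01,0],[0,0,0],0]
  ]
}}

```text
time: 8.35
eef_pos: [0.5157, -0.2393, 0.0636]
tool_rot: [0.999, -0.051, -0.0, 0.0]
contact_force: [-2.2, -1.8, 1.0]
width: 0.0003
finger_force: 0.7
```

```bash
python3 - <<'E'
from st import *
st('wrist','w5.png');st('top','t5.png')
s=robot.sense();print(s['eef_pos'],s['time'],s['contact_force'])
E
```

```text
wrist L front u [-0.1282 -0.1226 -0.1205] 1562
L jar top [-0.0426  0.0498] [0.0699 0.0798 0.0817] slope [-0.024  0.09 ] 8241
wrist R front u [-0.0674 -0.0585 -0.0537] 5888
R jar top [-0.0576 -0.0616] [0.0687 0.0895 0.1149] slope [-0.614  0.069] 8871
top L front u [-0.1914 -0.1281 -0.0479] 101
L jar top [-0.046   0.0606] [0.0718 0.0799 0.0841] slope [ 0.006 -0.009] 399
[ 0.51608591 -0.2393075   0.06367836] 8.45 [0.72414932 0.23212646 1.08650469]
```

View pics/w5.png

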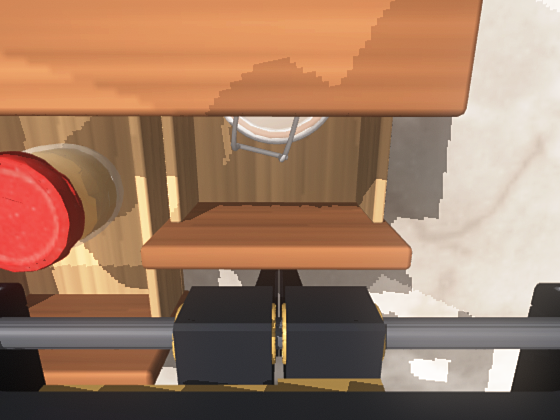

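The right front at (280,250) is moving in and the shut jar at (275,125) is going under the top. I'll keep pushing, slower near the end.

Request:
{"name": "arm_command", "arguments": {
  "targets": [
    [[0.1,-0.01,0],[0,0,0],0],
    [[0.1,-0.01,0],[0,0,0],0],
    [[0.1,-0.01,0],[0,0,0],0],
    [[0.1,-0.01,0],[0,0,0],0],
    [[0.1,-0.01,0],[0,0,0],0],
    [[0.1,-0.01,0],[0,0,0],0],
    [[0.1,-0.01,0],[0,0,0],0],
    [[0.1,-0.01,0],[0,0,0],0]
  ]
}}

```text
time: 9.25
eef_pos: [0.5557, -0.2433, 0.0636]
tool_rot: [0.999, -0.051, -0.0, 0.0]
contact_force: [-2.0, 0.9, -1.0]
width: 0.0003
finger_force: 0.7
```

Request:
{"name": "arm_command", "arguments": {
  "targets": [
    [[0.1,-0.01,0],[0,0,0],0],
    [[0.06,-0.01,0],[0,0,0],0],
    [[0.05,-0.01,0],[0,0,0],0],
    [[0.04,0,0],[0,0,0],0],
    [[0.04,0,0],[0,0,0],0],
    [[0.04,0,0],[0,0,0],0],
    [[0,0,0],[0,0,0],0],
    [[0,0,0],[0,0,0],0]
  ]
}}

```text
time: 10.05
eef_pos: [0.572, -0.2447, 0.0637]
tool_rot: [0.999, -0.051, 0.0, 0.0]
contact_force: [0.5, 0.1, 0.8]
width: -0.0001
finger_force: 0.0
```

```bash
python3 - <<'E'
from st import *
st('wrist','w6.png')
s=robot.sense();print(s['eef_pos'],s['time'],s['contact_force'])
E
```

```text
L jar top [-0.0329  0.0509] [0.0696 0.0796 0.0817] slope [-0.063  0.095] 4268
wrist R front u [-0.0113 -0.0071 -0.0051] 1598
R jar top [-0.0138 -0.061 ] [0.0847 0.1002 0.1198] slope [-0.682  0.048] 426
[ 0.57192385 -0.24471748  0.06373565] 10.1 [ 0.20266546 -0.63914739  0.48600499]
```

Request:
{"name": "arm_command", "arguments": {
  "targets": [
    [[0.04,0,0],[0,0,0],0],
    [[0.03,0,0],[0,0,0],0],
    [[0.03,0,0],[0,0,0],0],
    [[0.03,0,0],[0,0,0],0],
    [[0.03,0,0],[0,0,0],0],
    [[0.02,0,0],[0,0,0],0],
    [[0,0,0],[0,0,0],0],
    [[0,0,0],[0,0,0],0]
  ]
}}

```text
time: 10.9
eef_pos: [0.5729, -0.2445, 0.0637]
tool_rot: [0.999, -0.051, -0.008, -0.002]
contact_force: [-45.7, -5.9, 26.0]
width: 0.0007
finger_force: 22.7
```

Request:
{"name": "arm_command", "arguments": {
  "targets": [
    [[0.03,0,0],[0,0,0],0],
    [[0.03,0,0],[0,0,0],0],
    [[0.02,0,0],[0,0,0],0],
    [[0.0,0,0],[0,0,0],0],
    [[0.0,0,0],[0,0,0],0],
    [[0.0,0,0],[0,0,0],0],
    [[0,0,0],[0,0,0],0],
    [[0,0,0],[0,0,0],0]
  ]
}}

```text
time: 11.7
eef_pos: [0.573, -0.2444, 0.0638]
tool_rot: [0.999, -0.051, -0.013, -0.002]
contact_force: [-68.4, -9.2, 37.7]
width: 0.0005
finger_force: 33.6
```

It has stopped against the end stop, with the front at the expected proud position. I'll back off and check how tall the look-alikes near the left drawer are.

Request:
{"name": "arm_command", "arguments": {
  "targets": [
    [[-0.2,0.02,0],[0,0,0],0],
    [[-0.3,0.03,0],[0,0,0],0],
    [[-0.5,0.05,0.2],[0,0,0],0],
    [[-0.5,0.05,0.5],[0,0,0],0],
    [[-0.5,0.05,0.5],[0,0,0],0],
    [[-0.5,0.1,0.5],[0,0,0],0],
    [[-0.4,0.2,0.3],[0,0,0],0],
    [[0,0,0],[0,0,0],0]
  ]
}}

```text
time: 12.5
eef_pos: [0.4387, -0.2192, 0.1657]
tool_rot: [0.999, -0.052, 0.001, 0.001]
contact_force: [0.6, -0.3, 0.3]
width: 0.0003
finger_force: 0.0
```

```bash
python3 - <<'E'
from st import *
t=np.load('m1.npz')['t']
for r,c in((223,233),(281,249)):
    q=t[r-6:r+7,c-6:c+7].reshape(-1,3);print(np.median(q,0).round(3))
st('wrist','w7.png');st('top','t7.png')
s=robot.sense();print(s['eef_pos'],s['time'],s['contact_force'])
E
```

```text
[0.535 0.012 0.093]
[ 0.394 -0.032  0.093]
wrist L front u [-0.1988 -0.1269 -0.1212] 2374
L jar top [-0.0437  0.0599] [0.0708 0.08   0.082 ] slope [0.017 0.036] 6309
R jar top [-0.0101 -0.0556] [0.068  0.0734 0.0785] slope [-2.274  0.255] 115
top L front u [-0.1984 -0.1289 -0.0352] 155
L jar top [-0.046   0.0605] [0.0719 0.0798 0.0842] slope [0.019 0.004] 400
top R front u [-0.0097 -0.0076 -0.0052] 78
R jar top [-0.0106 -0.0624] [0.0682 0.0755 0.083 ] slope [0.051 0.043] 31
[ 0.44023634 -0.21999525  0.16410664] 12.6 [ 0.24282116 -0.48926658  0.8450538 ]
```

View pics/w7.png

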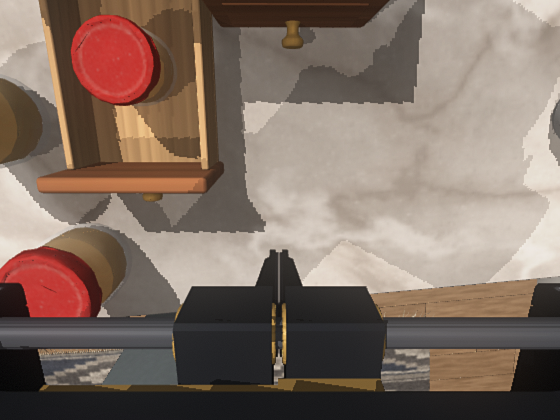

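The right drawer is home and the left front is at (130,180). The tall look-alike at (50,285), top at 0.093 m, is well below the gripper body. I'll move over to the left drawer and push it.

Request:
{"name": "arm_command", "arguments": {
  "targets": [
    [[0,0.5,0],[0,0,0],0],
    [[0,0.5,0],[0,0,0],0],
    [[0,0.5,0],[0,0,0],0],
    [[0,0.5,0],[0,0,0],0],
    [[-0.1,0,-0.5],[0,0,0],0],
    [[0,0,-0.5],[0,0,0],0],
    [[0,0,-0.5],[0,0,0],0],
    [[0,0,-0.5],[0,0,0],0]
  ]
}}

```text
time: 13.4
eef_pos: [0.4355, -0.1197, 0.0619]
tool_rot: [0.999, -0.051, -0.0, -0.0]
contact_force: [0.6, -0.0, -0.4]
width: 0.0003
finger_force: 0.0
```

Request:
{"name": "arm_command", "arguments": {
  "targets": [
    [[0.15,-0.02,0],[0,0,0],0],
    [[0.15,-0.02,0],[0,0,0],0],
    [[0.1,-0.01,0],[0,0,0],0],
    [[0.08,-0.01,0],[0,0,0],0],
    [[0.08,-0.01,0],[0,0,0],0],
    [[0.08,-0.01,0],[0,0,0],0],
    [[0.1,-0.01,0],[0,0,0],0],
    [[0.1,-0.01,0],[0,0,0],0]
  ]
}}

```text
time: 14.2
eef_pos: [0.4772, -0.1248, 0.0638]
tool_rot: [0.999, -0.051, 0.0, 0.0]
contact_force: [-1.3, 0.3, 1.3]
width: 0.0003
finger_force: 0.7
```

Request:
{"name": "arm_command", "arguments": {
  "targets": [
    [[0.1,-0.01,0],[0,0,0],0],
    [[0.1,-0.01,0],[0,0,0],0],
    [[0.1,-0.01,0],[0,0,0],0],
    [[0.1,-0.01,0],[0,0,0],0],
    [[0.1,-0.01,0],[0,0,0],0],
    [[0.1,-0.01,0],[0,0,0],0],
    [[0.1,-0.01,0],[0,0,0],0],
    [[0.1,-0.01,0],[0,0,0],0]
  ]
}}

```text
time: 15.0
eef_pos: [0.5172, -0.1288, 0.0636]
tool_rot: [0.999, -0.051, -0.0, 0.0]
contact_force: [-1.4, -0.6, 0.2]
width: 0.0002
finger_force: 0.7
```

```bash
python3 - <<'E'
from st import *
st('wrist','w8.png')
s=robot.sense();print(s['eef_pos'],s['time'],s['contact_force'],(s['eef_pos'][:2]-F)@X)
E
```

```text
wrist L front u [-0.0778 -0.0688 -0.064 ] 5888
L jar top [-0.0648  0.0599] [0.0689 0.0894 0.1146] slope [-0.24   0.002] 9361
wrist R front u [-0.0086 -0.007  -0.0051] 1150
[ 0.51802079 -0.12891827  0.06370816] 15.05 [ 1.10730783 -0.38207473 -0.40216631] -0.08754157716768501
```

Request:
{"name": "arm_command", "arguments": {
  "targets": [
    [[0.1,-0.01,0],[0,0,0],0],
    [[0.1,-0.01,0],[0,0,0],0],
    [[0.1,-0.01,0],[0,0,0],0],
    [[0.1,-0.01,0],[0,0,0],0],
    [[0.1,-0.01,0],[0,0,0],0],
    [[0.1,-0.01,0],[0,0,0],0],
    [[0.1,-0.01,0],[0,0,0],0],
    [[0.1,-0.01,0],[0,0,0],0]
  ]
}}

```text
time: 15.85
eef_pos: [0.5572, -0.1328, 0.0637]
tool_rot: [0.999, -0.051, -0.0, 0.0]
contact_force: [-1.6, -0.4, -0.5]
width: 0.0005
finger_force: 0.7
```

Request:
{"name": "arm_command", "arguments": {
  "targets": [
    [[0.1,-0.01,0],[0,0,0],0],
    [[0.1,-0.01,0],[0,0,0],0],
    [[0.1,-0.01,0],[0,0,0],0],
    [[0.06,-0.01,0],[0,0,0],0],
    [[0.06,-0.01,0],[0,0,0],0],
    [[0.06,0,0],[0,0,0],0],
    [[0.04,0,0],[0,0,0],0],
    [[0.04,0,0],[0,0,0],0]
  ]
}}

```text
time: 16.65
eef_pos: [0.5844, -0.1353, 0.0636]
tool_rot: [0.999, -0.051, -0.001, 0.0]
contact_force: [-14.1, -4.4, 10.2]
width: 0.0002
finger_force: 6.9
```

Contact force is rising at the expected end stop (u about -0.021). I'll give one more small push, then back off.

Request:
{"name": "arm_command", "arguments": {
  "targets": [
    [[0.03,0,0],[0,0,0],0],
    [[0.03,0,0],[0,0,0],0],
    [[0,0,0],[0,0,0],0],
    [[0,0,0],[0,0,0],0],
    [[-0.2,0.02,0],[0,0,0],0],
    [[-0.4,0.03,0.1],[0,0,0],0],
    [[-0.5,0,0.4],[0,0,0],0],
    [[-0.5,-0.2,0.5],[0,0,0],0]
  ]
}}

```text
time: 17.45
eef_pos: [0.5066, -0.1419, 0.1135]
tool_rot: [0.999, -0.051, -0.001, -0.0]
contact_force: [0.8, -0.0, 1.2]
width: 0.0008
finger_force: 0.0
```

Request:
{"name": "arm_command", "arguments": {
  "targets": [
    [[-0.5,-0.3,0.5],[0,0,0],0],
    [[-0.4,-0.4,0.5],[0,0,0],0],
    [[-0.2,-0.4,0.3],[0,0,0],0],
    [[0,-0.2,0],[0,0,0],0],
    [[0,0,0],[0,0,0],0],
    [[0,0,0],[0,0,0],0],
    [[0,0,0],[0,0,0],0],
    [[0,0,0],[0,0,0],0]
  ]
}}

```text
time: 18.25
eef_pos: [0.453, -0.207, 0.178]
tool_rot: [0.999, -0.051, -0.001, -0.0]
contact_force: [-0.5, 1.3, -0.2]
width: 0.0004
finger_force: 0.0
```

```bash
python3 - <<'E'
from st import *
st('wrist','w9.png');st('top','t9.png')
s=robot.sense();print(s['eef_pos'],s['time'],s['contact_force'])
E
```

```text
wrist L front u [-0.1995 -0.0077 -0.005 ] 1371
L jar top [-0.0101  0.0632] [0.0687 0.0729 0.078 ] slope [-6.052  0.631] 112
wrist R front u [-0.0089 -0.0073 -0.0051] 1130
R jar top [-0.0101 -0.0566] [0.0681 0.0729 0.0784] slope [-5.511  0.611] 42
top L front u [-0.1987 -0.0081 -0.005 ] 91
L jar top [-0.0107  0.0619] [0.0696 0.0756 0.0846] slope [ 3.029 -0.337] 40
top R front u [-0.0097 -0.0077 -0.0052] 47
[ 0.45294744 -0.2072003   0.17822935] 18.35 [ 0.50746026 -0.24278542  0.16998445]
```

View pics/t9.png

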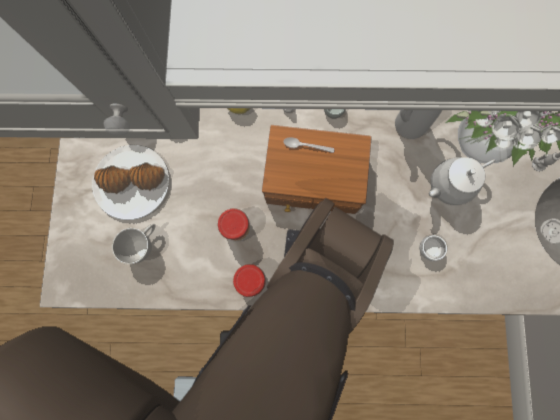

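Both fronts are flush, at the same depth at about (318,205). The spoon at (308,146), cup and bowl haven't moved, and the arm is clear.

```bash
python3 -c "
from rig import robot
print(robot.sign_off())"
```

```text
the job is handed in; nothing more can be done
None
```

I tipped the clip-top jar's lid shut, then pushed the right and left drawers in; both fronts measured level at their stops, the spoon, cup and bowl looked unmoved, and I handed the job in at about 18 s, with no verdict returned and the jars not visible inside the closed chest.

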